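Load and lock the decorating turntable

TASK

Stand the round tartlet mould on the round outline and the boat-shaped mould on the long outline of the cake turntable, each upright, centred on and lined up with its outline, setting them down gently without turning the freely spinning disc from the angle it has been left at. Then, with both moulds on and let go, lock the turntable by turning its lock knob clockwise until it clicks past its detent and stays there. Leave everything else on the shelf where it is.

Things in the scene. Friction and masses are not known exactly. Their poses are not given: they have to be found in the camera images.
- round_center (a point): Centre (half-way up, 11 mm above its underside) of the loose round aluminium tartlet mould: an open shallow cup, 62 mm across over its upright rim band (from 8 to 22 mm above its underside), 52 mm across at the foot, 22 mm tall, wall 3 mm, about 40 g. Lies upright on the shelf. z is up.
- boat_center (a point): Centre (half-way up, 11 mm above its underside) of the loose boat-shaped aluminium mould: an open pointed hexagon 101 mm long (along its x) and 44 mm wide (along y), 22 mm tall, upright walls 3 mm thick; the two long sides are straight and parallel over the middle 44 mm. About 45 g. Lies upright on the shelf.
- spot_round (a point): Centre of the thin black circle (71 mm across) drawn on top of the turntable's disc, at the height of the disc's top surface (50 mm above the shelf), 64 mm from the disc's axis. Turns with the disc. The round mould goes here. The disc is bare aluminium, 220 mm across and 14 mm thick, spins on a vertical axis with almost no friction (about 0.006 N m) and may start at any angle; its axis lies on the line between the two outlines.
- spot_long (a point): Centre of the thin black long hexagon outline (106 x 50 mm) on the disc's top surface (50 mm above the shelf), 66 mm from the disc's axis, on the opposite side from the circle. Its x runs along the outline's length, which is tangential to the disc. Turns with the disc. The boat-shaped mould goes here with its length along this x, either way round.
- disc (a joint): Angle of the turntable's disc in its foot, rad, counter-clockwise from above positive. It must stay as found.
- lock_grip (a point): Grip point of the lock knob, on its vertical turning axis, 78 mm above the shelf. The grip is an upright grey bar 50 mm long (along this x, turns with the knob), 16 mm wide (along y), its top at 91 mm and its lower end on a 48 mm wide skirt whose top is 56 mm above the shelf. The knob stands on a white pod (60 x 78 mm, 48 mm tall) on the turntable's fixed foot, its axis 165 mm from the disc's axis.
- lock_knob (a joint): Lock knob angle, rad: 0 unlocked (start), grows clockwise seen from above, hard stop at 1.3 (locked). A spring detent resists with up to about 0.2 N m; let go before half-way (0.65) it springs back to 0, past half-way it snaps on to 1.3 and stays. Locking also presses a brake shoe on the disc's rim.
- round_mould: The round mould itself; origin at the centre of its underside.
- boat_mould: The boat-shaped mould itself; origin at the centre of its underside.
- bundt_center (a point): Bystander, leave alone: centre of a small loose steel bundt tin, 100 mm across at the rim, 50 mm tall, with a chimney in the middle.
- cutter_center (a point): Bystander, leave alone: centre of a loose steel ring cutter, 66 mm across, 40 mm tall, open through (no floor), taller than the round mould.
- ramekin_center (a point): Bystander, leave alone: about the centre of a loose white ceramic ramekin, 80 mm across, 45 mm tall.
- canister_center (a point): Bystander, leave alone: centre of the clear plastic canister with white press-button lid, 104 mm across, 132 mm tall.
- jar_center (a point): Bystander, leave alone: centre of a glass jar, 68 mm across, 110 mm tall.
- spatula_grip (a point): Bystander, leave alone: grip of a wooden spatula lying flat, 270 mm long along its x, under 30 mm high.
Mind the look-alikes: they are no part of the job. Leave any brown or turquoise look-alike of the round_mould alone. What is shaped like the boat_mould but yellow is not meant.

How it is judged:
By the outcome, as a careful person would: the job done as asked, in the order asked, and still so for the second after the job is handed in, with the robot touching nothing.
It also fails if it takes over 72 s, if anything falls off the work surface, if the arm or the gripper's body presses on something with over 40 N, if the wrist force passes 120 N, or if a joint passes its speed limit or range.

ROBOT

A 7-joint arm with a two-finger parallel gripper is mounted at the origin on the work surface. World frame = base frame: x ahead of the robot, y to its left, z up, the work surface at z = 0. Lengths are in mm, angles in rad, forces in N, time in s.
With the tool pointing down it reaches from about 400 to 875 mm from the base axis. Payload 19.3 kg.
Tool frame: the origin (TCP) lies on the mounting face of the last link; the fingertips stand 173 mm ahead of it and the grasp point (between the pads) lies 155 mm ahead of it; x points along the fingers, y is the direction in which the jaws open and shut, and the axes are right-handed (so a half turn about x gives the same grasp; the last joint's range is limited). The gripper opens to 85 mm and grips with 20 to 120 N. Pads are 22 mm wide; open, the fingers measure 114 mm over their backs; the gripper's body (76 mm by 85 mm) begins 54 mm behind the grasp point. The pads swing forward as they close: fully open they stand 13 mm farther back than shut.
Start: joints at [1.111, 0.521, -0.036, 1.599, 0.021, 1.021, -0.113], TCP at [237.476, -578.122, 404.691] pointing down, gripper open.
Joint ranges: [-2.91, 2.91], [-0.3, 2.13], [-1.5, 1.42], [0.17, 2.43], [-1.26, 4.41], [0.16, 1.93], [-2.52, 2.52]. Speed limits (rad/s): [1.89, 1.89, 2.39, 2.39, 3.01, 3.01, 3.01].

INTERFACE

Orientations are given as [roll, pitch, yaw] about the fixed x, y, z axes, in that order (R = Rz(yaw) Ry(pitch) Rx(roll)).
In Python, from cell import telemetry, cams, order gives the robot as it stands.
- The arm moves only by the shell command python3 -m crank 'ROWS' [FORCE]. ROWS is JSON, a list of rows, each a list of 3 entries, a list of its own where there are three numbers: the shift along the tool's x, y, z in cm, then the turn about the tool's x in rad, then the closure in counts, from 0 (fully open) to 255 (shut). A call has 1 to 10 rows; each row shifts and turns the commanded pose from where the row before left it, along the tool's axes as they then stand; what a row does not reach is not made up. A row lasts 1/12 s, in which the tool goes at most 41.7 mm and 7.16 degrees, less where a joint would pass 70% of its speed; a pose out of reach is approached as far as the arm can. A call is refused whole if a number of a shift passes 4.17 or a number of a turn 0.125, either way. A call with a gripper value outside its range is refused whole. The fingers move at their own pace and stop on an object; FORCE is the grip in N (left out, the last holds). Time passes only in rows, so rows that do not move let the fingers close. It gives the time, the measured TCP pose, the force and the opening at its end, in the units of the state.
- telemetry.sense(): the state, without advancing time (a new reading comes with each control period).
- cams.read_camera(name): name is "scene" or "top"; returns a dict with "pixels" (480x640x3 uint8, red, green, blue), "mtx" (3x3 intrinsics, pixels), "dist" ([k1, k2, p1, p2, k3] as OpenCV has them; the pictures are not rectified), "R" (3x3) and "t" (3): a world point X has camera coordinates R X + t. Camera axes: x right, y down, z forward; pixel columns grow to the right and rows downward; lengths in mm; the calibration is good to about 2 mm. A picture is of the moment at which its call begins. There is no depth.
- order.job_done(): hands the job in, once; it reports no verdict.
The state is a dict: "t": time; "joints": joint angles; "joint_vel": joint speeds; "effort": joint torques, N m; "tcp_pos": TCP position; "orientation": TCP orientation; "ft_force": force on the tool from outside, world axes, zero at the start; "wrist_torque": the same for the moment, N m; "opening": finger opening in mm.
Only numpy, scipy, OpenCV 4.12 (cv2) and the standard library are available. Lean on these libraries where they do the work, as an engineer would, in place of code of your own. Each camera call takes 0.05 s, during which the arm holds its last target. There are 200 camera calls.

## Working session

There is one attempt and no reset: what is moved stays moved. The work goes in short steps, Python scripts to look and compute and a shell command to move; the robot and the scene stay as the last step left them, time stands still between calls to the robot, and variables do not carry over. Pictures are saved under pics/ and viewed, about 8 in all and at most 12, crops included, and the job is handed in when it is done.

```bash
ls; mkdir -p pics
python3 - <<'E'
from cell import telemetry,cams
import cv2,numpy as np
s=telemetry.sense(); print(s)
for n in("scene","top"):
    c=cams.read_camera(n); cv2.imwrite(f"pics/{n}0.png",c["pixels"][:,:,::-1]); np.savez(f"{n}0.npz",**c)
    print(n,c["mtx"],c["dist"],c["R"],c["t"], -np.array(c["R"]).T@np.array(c["t"]))
E
```

```text
pics
{'t': 0.0, 'joints': array([ 1.11078418,  0.52199785, -0.03633479,  1.60002182,  0.02119974,
        1.02107245, -0.11278906]), 'joint_vel': array([-0.00079817, -0.00134938,  0.00059072,  0.00052833, -0.00202605,
       -0.00108799, -0.00023196]), 'effort': array([ 4.99409780e-04, -9.27107263e+01,  1.98018260e+00, -3.69946754e+01,
        1.80492376e-02,  8.05686781e-03,  5.52433073e-05]), 'tcp_pos': array([ 237.43594069, -577.98583478,  404.13066086]), 'orientation': array([-1.50321053,  1.56968184,  2.02820175]), 'ft_force': array([ 0.81548618, -0.19161836, -0.0517903 ]), 'wrist_torque': array([-0.02930227,  0.02038002,  0.02904793]), 'opening': 85.69000499548123}
scene [[479.84524973   0.         318.18936206]
 [  0.         479.84524973 239.87409736]
 [  0.           0.           1.        ]] [0.03540698 0.         0.         0.         0.        ] [[-0.51506799  0.85712262  0.00676695]
 [ 0.56355008  0.34457978 -0.75078365]
 [-0.6458454  -0.38289111 -0.66051353]] [ 254.94596001 -255.93278704 1697.69117264] [1371.99147213  519.70016426  927.47263643]
top [[618.44068279   0.         320.97092849]
 [  0.         618.44068279 235.61701148]
 [  0.           0.           1.        ]] [-0.04120191  0.          0.          0.          0.        ] [[ 0.01956985 -0.99955205  0.02264324]
 [-0.98867681 -0.02271713 -0.14833107]
 [ 0.14877902 -0.01948403 -0.9886785 ]] [   4.17130152  523.63560391 1576.34974919] [ 283.09697778   46.77858065 1636.08008446]
```

View pics/top0.png

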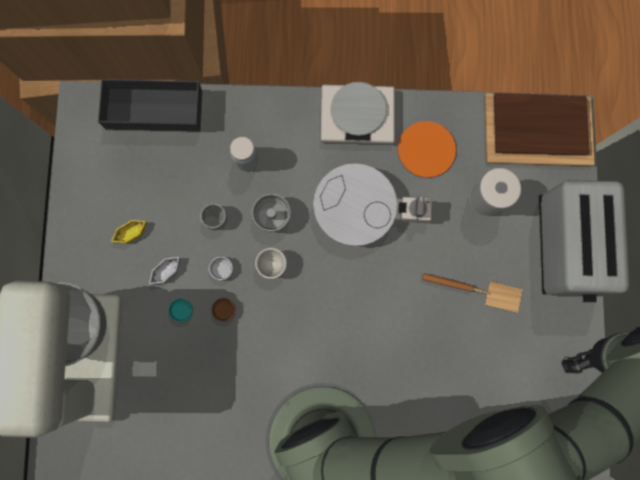

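View pics/scene0.png

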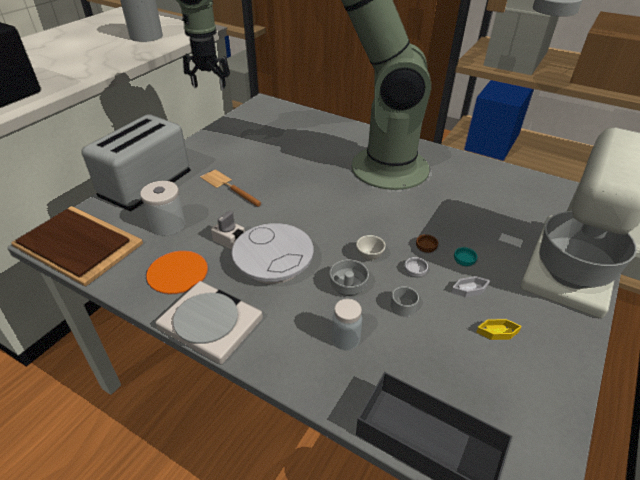

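Top view: candidates for the round mould are the silver cup (221,268), the ring cutter (213,216; taller and open), brown (223,309) and turquoise (181,310). The silver cup fits. For the boat there is silver (164,270) and yellow (128,232); silver fits. The disc is at about (355,205) with the circle at (377,215) and the hexagon at (333,192). The knob is at (418,208).

```bash
cat > h.py <<'E'
import numpy as np,cv2
def load(n):
    c=np.load(n+".npz"); return {k:c[k] for k in c.files}
def ray(c,p,z):
    u=cv2.undistortPoints(np.array([[p]],float),c["mtx"],c["dist"])[0,0]
    d=c["R"].T@np.array([u[0],u[1],1]); o=-c["R"].T@c["t"]
    return (o+d*(z-o[2])/d[2])
def proj(c,X):
    return cv2.projectPoints(np.array([X],float),cv2.Rodrigues(c["R"])[0],c["t"],c["mtx"],c["dist"])[0].reshape(2)
E
python3 - <<'E'
from h import *
c=load("top0")
for nm,p,z in [("round",(221,268),11),("boat",(164,270),11),("disc",(355,205),50),("circ",(377,215),50),("hex",(333,192),50),("knob",(418,208),78),("cutter",(213,216),40),("bundt",(272,212),50),("ramekin",(271,263),45)]:
    print(nm,ray(c,p,z).round())
im=c["pixels"][:,:,::-1]
a=cv2.resize(im[240:300,140:260],None,fx=6,fy=6,interpolation=cv2.INTER_CUBIC)[:300,:720]
b=cv2.resize(im[160:250,305:440],None,fx=5.33,fy=5.33,interpolation=cv2.INTER_CUBIC)
cv2.imwrite("pics/crop1.png",cv2.resize(np.vstack([cv2.resize(im[245:295,140:275],None,fx=5.33,fy=5.33,interpolation=cv2.INTER_CUBIC)[:266,:719],b[:480,:719]]),None,fx=.8,fy=.8))
E
```

```text
round [435. 276.  11.]
boat [427. 425.  11.]
disc [605. -72.  50.]
circ [ 580. -130.   50.]
hex [638. -14.  50.]
knob [ 595. -233.   78.]
cutter [569. 299.  40.]
bundt [581. 144.  50.]
ramekin [448. 143.  45.]
```

View pics/crop1.png

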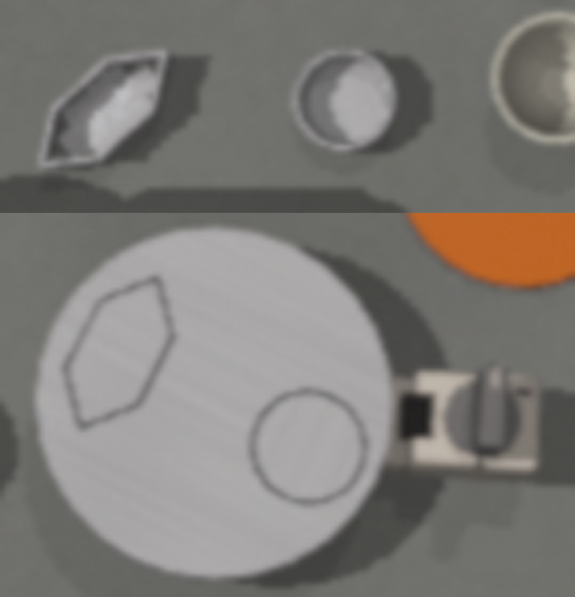

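```bash
cat > meas.py <<'E'
from h import *
def mom(P):
    P=np.array(P,np.float32).reshape(-1,1,2); m=cv2.moments(P)
    return np.array([m['m10'],m['m01']])/m['m00'], .5*np.arctan2(2*m['mu11'],m['mu20']-m['mu02']), m['m00']
def up(c,x0,y0,x1,y1,f=8):
    im=cv2.cvtColor(c["pixels"][y0:y1,x0:x1],cv2.COLOR_RGB2GRAY)
    return cv2.resize(im,None,fx=f,fy=f,interpolation=cv2.INTER_CUBIC)
def pl(c,P,x0,y0,z,f=8):
    return np.array([ray(c,((p[0]+.5)/f-.5+x0,(p[1]+.5)/f-.5+y0),z)[:2] for p in P.reshape(-1,2)])
def bright(c,box,z,th):
    g=up(c,*box); _,m=cv2.threshold(g,th,255,0)
    cs=max(cv2.findContours(m,0,1)[0],key=cv2.contourArea); h=cv2.convexHull(cs)
    P=pl(c,h,box[0],box[1],z); ctr,a,A=mom(P)
    d=np.array([np.cos(a),np.sin(a)]);n=np.array([-d[1],d[0]])
    return ctr.round(1),round(a,3),"area",round(A),"ext",np.ptp(P@d).round(1),np.ptp(P@n).round(1), "mid",(d*((P@d).max()+(P@d).min())/2+n*((P@n).max()+(P@n).min())/2).round(1)
E
cat > m0.py <<'E'
from meas import *
c=load("top0")
print("bg",np.median(up(c,140,245,260,295)))
for th in (120,130,140):
    print("round",bright(c,(206,252,238,284),22,th)); print("boat",bright(c,(145,250,185,290),22,th))
    print("disc",bright(c,(308,160,398,250),50,th))
def lines(c,box):
    g=up(c,*box); m=cv2.adaptiveThreshold(cv2.GaussianBlur(g,(0,0),3),255,cv2.ADAPTIVE_THRESH_MEAN_C,cv2.THRESH_BINARY_INV,61,7)
    cs,h=cv2.findContours(m,cv2.RETR_CCOMP,1)
    for i,k in enumerate(cs):
        if cv2.contourArea(k)>4000: 
            P=pl(c,k,box[0],box[1],50); ctr,a,A=mom(P); print(["outer","hole"][h[0,i,3]>=0],ctr.round(1),round(a,3),round(A),cv2.boundingRect(P.astype(np.float32))[2:])
lines(c,(315,170,396,240))
print("knob top", bright(c,(411,194,428,216),91,100))
E
python3 m0.py; python3 -c "
print('expected area circle',3.14159*35.5**2,'hex',50*44+50*62/2,'round',3.14159*31**2,'boat',44*44+57*22)"
```

```text
bg 110.0
round (array([435.1, 277.8]), np.float64(1.41), 'area', 3161, 'ext', np.float64(64.2), np.float64(64.4), 'mid', array([435.3, 278. ]))
boat (array([426.5, 424.8]), np.float64(-0.789), 'area', 3638, 'ext', np.float64(105.1), np.float64(47.3), 'mid', array([426.5, 424.7]))
disc (array([608.9, -70.9]), np.float64(1.483), 'area', 38521, 'ext', np.float64(224.0), np.float64(221.2), 'mid', array([608.9, -71.1]))
round (array([431.6, 266.9]), np.float64(-0.296), 'area', 1659, 'ext', np.float64(59.2), np.float64(39.4), 'mid', array([430.8, 266.9]))
boat (array([421.7, 414.6]), np.float64(-0.703), 'area', 1478, 'ext', np.float64(75.4), np.float64(27.3), 'mid', array([420.6, 415.4]))
disc (array([608.8, -71.1]), np.float64(1.548), 'area', 37850, 'ext', np.float64(221.4), np.float64(219.7), 'mid', array([608.8, -71. ]))
round (array([433.4, 265.7]), np.float64(-0.106), 'area', 1365, 'ext', np.float64(49.8), np.float64(37.4), 'mid', array([433.2, 266.4]))
boat (array([424.1, 412.2]), np.float64(-0.68), 'area', 1205, 'ext', np.float64(60.9), np.float64(26.2), 'mid', array([424.4, 412. ]))
disc (array([608.7, -71.1]), np.float64(1.547), 'area', 37265, 'ext', np.float64(219.1), np.float64(218.0), 'mid', array([608.7, -70.9]))
expected area circle 3959.1887975 hex 3750.0 round 3019.06799 boat 3190Traceback (most recent call last):
  File "m0.py", line 13, in <module>
    lines(c,(315,170,396,240))
    ~~~~~^^^^^^^^^^^^^^^^^^^^^
  File "m0.py", line 12, in lines
    P=pl(c,k,box[0],box[1],50); ctr,a,A=mom(P); print(["outer","hole"][h[0,i,3]>=0],ctr.round(1),round(a,3),round(A),cv2.boundingRect(P.astype(np.float32))[2:])
                                                      ~~~~~~~~~~~~~~~~^^^^^^^^^^^^^
TypeError: list indices must be integers or slices, not numpy.bool
```

```bash
sed -i 's/\[h\[0,i,3\]>=0\]/[int(h[0,i,3]>=0)]/' m0.py; python3 m0.py | tail -n +11
python3 - <<'E'
from meas import *
c=load("top0"); print(up(c,405,190,434,222,1)[:, :])
E
```

```text
outer [ 538.8 -160. ] -0.656 560 (61, 51)
outer [536.3  13.7] 0.699 477 (63, 52)
outer [ 581.3 -129.4] -0.653 4302 (76, 76)
hole [ 581.1 -129.7] -0.315 3149 (64, 65)
outer [637.4 -12.5] -0.452 4542 (101, 72)
hole [637.4 -12.3] -0.44 3207 (87, 59)
outer [ 679.3 -161.1] 0.606 724 (72, 51)
knob top (array([ 605.4, -230.2]), np.float64(-0.391), 'area', 2053, 'ext', np.float64(70.4), np.float64(46.6), 'mid', array([ 604.8, -226.1]))
[[ 73  76  85  99 108 110 112 112 112 111 111 111 111 112 112 111 112 112
  112 112 112 112 112 112 112 111 112 112 111]
 [ 73  74  79  94 105 110 111 112 112 112 110 111 111 112 112 112 112 111
  111 111 111 112 112 113 113 112 112 112 112]
 [ 73  74  76  86 101 108 112 112 111 110 110 110 111 112 112 112 112 111
  111 111 111 111 112 113 113 112 112 112 112]
 [ 73  73  74  81  98 109 111 111 111 110 110 110 110 111 112 112 112 111
  111 111 111 112 112 112 112 113 112 112 112]
 [ 74  74  75  81  95 106 110 111 111 111 110 110 110 111 109 109 110 112
  112 112 112 111 111 112 112 113 113 113 113]
 [ 74  74  75  78  88 101 108 110 111 111 111 110 109 108 105 1
[... 2504 characters left out ...]
171 160 150 138 118  93  71  67  68  69  77  94
  108 116 120 123 123 123 121 112  93  79  75]
 [170 172 173 175 176 176 173 168 162 158 148 126 100 102 108 108 113 123
  131 134 135 135 136 136 132 118  94  80  76]
 [144 146 149 152 153 155 156 154 151 149 145 128 107 119 136 141 145 151
  156 159 160 161 161 161 155 130  97  79  76]
 [106 107 110 111 113 114 117 118 117 119 116 105  94 108 127 137 141 145
  149 151 153 155 155 155 146 122  92  78  75]
 [ 84  85  85  86  87  88  89  90  91  92  91  87  85  90  99 104 107 109
  111 113 115 117 119 119 113  96  81  75  75]
 [ 74  75  77  79  82  83  85  84  84  84  84  83  82  82  84  84  84  85
   84  85  86  87  89  88  85  80  76  74  75]]
```

```bash
cat > go.py <<'E'
import sys,numpy as np
from cell import telemetry
from scipy.spatial.transform import Rotation as Ro
s=telemetry.sense(); R=Ro.from_euler('xyz',s['orientation']).as_matrix(); p=s['tcp_pos']
yaw=np.arctan2(R[1,1],R[0,1])
print("t",round(s['t'],2),"tcp",p.round(1),"jaw yaw",yaw.round(3),"tilt",R[:,0].round(4),"open",round(s['opening'],1),"F",s['ft_force'].round(1),"q7",s['joints'][6].round(2), "T",s['wrist_torque'].round(2))
cur=p
for a in sys.argv[1:]:
    v=list(map(float,a.split(',')))
    d=R.T@(np.array(v[:3])-cur); cur=np.array(v[:3])
    o=f" turn(toolx) {-((v[3]-yaw+np.pi/2)%np.pi-np.pi/2):.3f}" if len(v)>3 else ""
    print(v,"shift cm",(d/10).round(2),"rows",np.ceil(abs(d).max()/41).astype(int),o)
E
python3 go.py
python3 - <<'E'
from meas import *
c=load("top0")
for p in [(420.7,195.8),(419.8,213.8),(420.2,204.8)]: print(ray(c,p,91).round(1))
k=ray(c,(420.2,204.8),91)[:2]; print(np.hypot(*(k-[608.9,-71.5])))
E
```

```text
t 0.1 tcp [ 237.4 -578.   404.2] jaw yaw -1.181 tilt [-5.e-04  9.e-04 -1.e+00] open 85.4 F [-0.6 -1.1  0. ] q7 -0.11 T [-0.01  0.01  0.03]
[ 624.7 -237.4   91. ]
[ 577.7 -234.8   91. ]
[ 601.1 -236.    91. ]
164.66639204252044
```

```bash
python3 go.py 450,-330,400 500,0,400 435,278,300
```

```text
t 0.1 tcp [ 237.4 -578.   404.2] jaw yaw -1.181 tilt [-5.e-04  9.e-04 -1.e+00] open 85.4 F [-0.6 -1.1  0. ] q7 -0.11 T [-0.01  0.01  0.03]
[450.0, -330.0, 400.0] shift cm [  0.43 -14.86 -29.09] rows 8 
[500.0, 0.0, 400.0] shift cm [  0.03 -28.62 -17.17] rows 7 
[435.0, 278.0, 300.0] shift cm [ 10.03 -28.17  -4.55] rows 7
```

```bash
python3 -m crank '[[[0,-1.65,-3.23],0,0],[[0,-1.65,-3.23],0,0],[[0,-1.65,-3.23],0,0],[[0,-1.65,-3.23],0,0],[[0,-1.65,-3.23],0,0],[[0,-1.65,-3.23],0,0],[[0,-1.65,-3.23],0,0],[[0,-1.65,-3.23],0,0],[[0,-1.65,-3.23],0,0]]' 25
python3 -m crank '[[[0,-3.18,-1.91],0,0],[[0,-3.18,-1.91],0,0],[[0,-3.18,-1.91],0,0],[[0,-3.18,-1.91],0,0],[[0,-3.18,-1.91],0,0],[[0,-3.18,-1.91],0,0],[[0,-3.18,-1.91],0,0],[[0,-3.18,-1.91],0,0],[[0,-3.18,-1.91],0,0]]'
python3 go.py 435,278,300,1.124
```

```text
t: 0.85
tcp_pos: [450.8, -328.7, 404.6]
orientation: [-0.852, 1.57, 2.679]
ft_force: [0.8, -1.1, 0.6]
opening: 85.2
t: 1.6
tcp_pos: [500.0, 1.5, 404.7]
orientation: [0.151, 1.571, -2.601]
ft_force: [0.5, -0.2, -0.2]
opening: 84.9
t 1.6 tcp [500.    1.5 404.7] jaw yaw -1.181 tilt [-1.e-04 -1.e-04 -1.e+00] open 84.9 F [ 0.5 -0.2 -0.2] q7 -1.4 T [-0.04 -0.01 -0.07]
[435.0, 278.0, 300.0, 1.124] shift cm [ 10.47 -28.05  -4.49] rows 7  turn(toolx) 0.836
```

```bash
python3 -m crank '[[[0,0,0],-0.12,0],[[0,0,0],-0.12,0],[[0,0,0],-0.12,0],[[0,0,0],-0.12,0],[[0,0,0],-0.12,0],[[0,0,0],-0.12,0],[[0,0,0],-0.12,0],[[0,0,0],-0.12,0],[[0,0,0],-0.12,0],[[0,0,0],-0.12,0]]'
python3 -m crank '[[[0,0,0],-0.12,0],[[0,0,0],-0.12,0],[[0,0,0],-0.12,0],[[0,0,0],-0.12,0],[[0,0,0],-0.12,0],[[0,0,0],-0.12,0],[[0,0,0],-0.12,0],[[0,0,0],-0.12,0],[[0,0,0],-0.12,0],[[0,0,0],0,0]]'
python3 go.py 435,278,300,1.124
```

```text
t: 2.43
tcp_pos: [500.1, -0.3, 404.5]
orientation: [-1.7, 1.57, 3.038]
ft_force: [0.2, -0.5, -0.6]
opening: 85.3
t: 3.27
tcp_pos: [500.2, -0.4, 404.4]
orientation: [3.127, 1.57, 2.661]
ft_force: [0.7, 0.3, 0.3]
opening: 85.3
t 3.27 tcp [ 5.002e+02 -4.000e-01  4.044e+02] jaw yaw 1.105 tilt [-6.e-04  3.e-04 -1.e+00] open 85.3 F [0.7 0.3 0.3] q7 0.68 T [ 0.01 -0.04 -0.02]
[435.0, 278.0, 300.0, 1.124] shift cm [ 10.46  21.95 -18.32] rows 6  turn(toolx) -0.019
```

```bash
python3 -m crank '[[[1.31,2.74,-2.29],-0.019,0],[[1.31,2.74,-2.29],0,0],[[1.31,2.74,-2.29],0,0],[[1.31,2.74,-2.29],0,0],[[1.31,2.74,-2.29],0,0],[[1.31,2.74,-2.29],0,0],[[1.31,2.74,-2.29],0,0],[[1.31,2.74,-2.29],0,0],[[0,0,0],0,0],[[0,0,0],0,0]]'
python3 - <<'E'
from cell import cams
from h import *
c=cams.read_camera("scene"); np.savez("scene1.npz",**c)
c2=cams.read_camera("top"); np.savez("top1.npz",**c2)
a=cv2.resize(c["pixels"][210:310,370:500,::-1],None,fx=4,fy=4); b=cv2.resize(c2["pixels"][225:325,150:280,::-1],None,fx=4,fy=4)
a=cv2.resize(c["pixels"][190:340,360:520,::-1],(400,375));b=cv2.resize(b,(400,308)); b=np.vstack([b,np.zeros((67,400,3),np.uint8)])
cv2.imwrite("pics/near1.png",np.hstack([a,b]))
E
python3 go.py 435,278,174,1.124
```

```text
t: 4.1
tcp_pos: [430.9, 279.1, 299.1]
orientation: [-2.601, 1.569, -3.054]
ft_force: [1.6, -0.4, 0.4]
opening: 85.7
t 4.2 tcp [432.2 276.7 299.8] jaw yaw 1.115 tilt [-2.e-04 -7.e-04 -1.e+00] open 85.3 F [-0.  -1.1 -0.9] q7 -0.03 T [0.   0.03 0.  ]
[435.0, 278.0, 174.0, 1.124] shift cm [12.58  0.25  0.19] rows 4  turn(toolx) -0.009
```

View pics/near1.png

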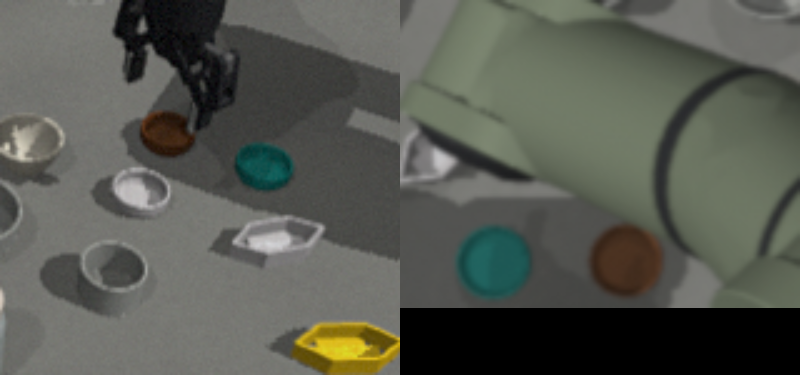

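The silver shallow cup (140,192 in the left crop) is below the gripper, clear of the brown and turquoise moulds, so I'm descending.

```bash
python3 -m crank '[[[2,0.25,0.19],-0.009,0],[[2,0,0],0,0],[[2,0,0],0,0],[[2,0,0],0,0],[[1.5,0,0],0,0],[[1.2,0,0],0,0],[[0.8,0,0],0,0],[[0.8,0,0],0,0],[[0,0,0],0,0],[[0,0,0],0,0]]'
python3 go.py 435,278,174,1.124
```

```text
t: 5.03
tcp_pos: [435.0, 278.5, 177.1]
orientation: [0.278, 1.571, -0.166]
ft_force: [0.4, 0.6, 0.7]
opening: 85.5
t 5.03 tcp [435.  278.5 177.1] jaw yaw 1.126 tilt [ 1.e-04 -0.e+00 -1.e+00] open 85.5 F [0.4 0.6 0.7] q7 -0.19 T [ 0.02 -0.05  0.03]
[435.0, 278.0, 174.0, 1.124] shift cm [ 0.31 -0.05  0.02] rows 1  turn(toolx) 0.002
```

```bash
python3 -m crank '[[[0.35,0,0],0,0],[[0,0,0],0,0],[[0,0,0],0,120],[[0,0,0],0,255],[[0,0,0],0,255],[[0,0,0],0,255],[[0,0,0],0,255],[[0,0,0],0,255],[[0,0,0],0,255],[[0,0,0],0,255]]' 30
python3 go.py 435,278,174,1.124
```

```text
t: 5.87
tcp_pos: [434.9, 278.6, 174.0]
orientation: [0.429, 1.57, -0.015]
ft_force: [-1.5, -2.3, 10.8]
opening: 61.5
t 5.87 tcp [434.9 278.6 174. ] jaw yaw 1.127 tilt [ 6.e-04 -0.e+00 -1.e+00] open 61.5 F [-1.5 -2.3 10.8] q7 -0.2 T [-0.54  0.47  0.05]
[435.0, 278.0, 174.0, 1.124] shift cm [-0.   -0.05  0.04] rows 1  turn(toolx) 0.003
```

```bash
python3 -m crank '[[[-0.5,0,0],0,255],[[-1,0,0],0,255],[[-2,0,0],0,255],[[-3,0,0],0,255],[[-3,0,0],0,255],[[-2,0,0],0,255],[[-1,0,0],0,255],[[0,0,0],0,255]]'
python3 go.py 581.2,-129.5,298,1.124
```

```text
t: 6.53
tcp_pos: [435.2, 278.7, 300.8]
orientation: [0.928, 1.567, 0.484]
ft_force: [0.3, 0.1, 0.0]
opening: 61.2
t 6.53 tcp [435.2 278.7 300.8] jaw yaw 1.127 tilt [ 0.003   0.0016 -1.    ] open 61.2 F [0.3 0.1 0. ] q7 -0.02 T [0. 0. 0.]
[581.2, -129.5, 298.0, 1.124] shift cm [  0.26 -30.59  30.73] rows 8  turn(toolx) 0.003
```

```bash
python3 -m crank '[[[0,-1.2,1.2],0,255],[[0,-2.4,2.4],0,255],[[0,-2.8,2.8],0,255],[[0,-2.8,2.8],0,255],[[0,-2.8,2.8],0,255],[[0,-2.8,2.8],0,255],[[0,-2.8,2.8],0,255],[[0,-2.8,2.8],0,255],[[0,-2.8,2.8],0,255],[[0,-2.8,2.8],0,255]]'
python3 -m crank '[[[0,-2.4,2.4],0,255],[[0,-1.4,1.5],0,255],[[0,-0.8,0.8],0,255],[[0,0,0],0,255],[[0,0,0],0,255],[[0,0,0],0,255]]'
python3 go.py 581.2,-129.5,298,1.124
python3 - <<'E'
from cell import cams
from h import *
c=cams.read_camera("scene"); np.savez("scene2.npz",**c)
c2=cams.read_camera("top"); np.savez("top2.npz",**c2)
a=cv2.resize(c["pixels"][150:300,200:360,::-1],(400,375));b=cv2.resize(c2["pixels"][150:270,300:440,::-1],(438,375))[:,:400]
cv2.imwrite("pics/near2.png",np.hstack([a,b]))
E
```

```text
t: 7.37
tcp_pos: [558.0, -70.0, 297.5]
orientation: [-2.759, 1.569, 3.08]
ft_force: [0.5, -0.1, -0.6]
opening: 61.6
t: 7.87
tcp_pos: [580.4, -128.0, 298.1]
orientation: [2.73, 1.57, 2.288]
ft_force: [0.4, -0.6, -0.6]
opening: 61.8
t 7.87 tcp [ 580.4 -128.   298.1] jaw yaw 1.129 tilt [-7.e-04  8.e-04 -1.e+00] open 61.8 F [ 0.4 -0.6 -0.6] q7 0.82 T [ 0.01 -0.01  0.02]
[581.2, -129.5, 298.0, 1.124] shift cm [ 0.01 -0.1   0.14] rows 1  turn(toolx) 0.005
```

View pics/near2.png

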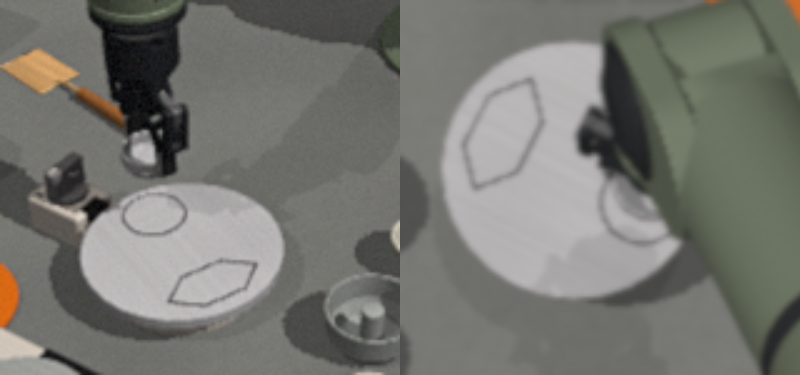

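```bash
python3 -m crank '[[[0.5,-0.1,0.14],0,255],[[1,0,0],0,255],[[1.5,0,0],0,255],[[1.5,0,0],0,255],[[1.2,0,0],0,255],[[0.7,0,0],0,255],[[0.3,0,0],0,255],[[0,0,0],0,255],[[0,0,0],0,255]]'
python3 go.py 581.2,-129.5,224,1.124
python3 - <<'E'
from cell import cams
from meas import *
c=load("scene0"); print(proj(c,(581.2,-129.5,50)),proj(c,(637.4,-12.4,50)),proj(c,(435.1,277.9,22)))
print("round scene0",[bright(c,(398,253,434,280),22,t)[::7] or 0 for t in (120,)],bright(c,(398,253,434,280),22,125))
box=(225,220,320,285)
g=up(c,*box); m=cv2.adaptiveThreshold(cv2.GaussianBlur(g,(0,0),3),255,cv2.ADAPTIVE_THRESH_MEAN_C,cv2.THRESH_BINARY_INV,61,7)
cs,h=cv2.findContours(m,cv2.RETR_CCOMP,1)
for i,k in enumerate(cs):
    if cv2.contourArea(k)>4000:
        P=pl(c,k,box[0],box[1],50); print(int(h[0,i,3]>=0),*mom(P),cv2.boundingRect(P.astype(np.float32))[2:])
c=cams.read_camera("scene"); np.savez("scene3.npz",**c)
cv2.imwrite("pics/near3.png",cv2.resize(c["pixels"][205:265,225:305,::-1],(800,600),interpolation=cv2.INTER_CUBIC))
E
```

```text
t: 8.72
tcp_pos: [581.7, -131.0, 231.7]
orientation: [0.512, 1.57, 0.068]
ft_force: [-0.1, 0.7, 0.5]
opening: 61.6
t 8.72 tcp [ 581.7 -131.   231.7] jaw yaw 1.127 tilt [ 4.e-04  0.e+00 -1.e+00] open 61.6 F [-0.1  0.7  0.5] q7 0.76 T [ 0.04  0.05 -0.03]
[581.2, -129.5, 224.0, 1.124] shift cm [ 0.77  0.11 -0.11] rows 1  turn(toolx) 0.003
[262.58681638 236.08776627] [286.26895332 263.3281675 ] [418.03631886 265.28597421]
round scene0 [(array([436.1, 274. ]), 'mid')] (array([435.8, 273.5]), np.float64(0.825), 'area', 3242, 'ext', np.float64(68.7), np.float64(64.1), 'mid', array([435.7, 273.9]))
0 [636.90043637 -17.24382001] -0.4293670301709291 4728.272983732697 (103, 74)
1 [637.18246419 -17.1784539 ] -0.47634499201725106 3072.177381231195 (86, 60)
0 [ 583.07219462 -129.86855419] -0.15254732970488138 1293.8936238682363 (80, 75)
0 [615.74441845 -87.89032047] 0.8949126409834486 8417.204724868927 (249, 278)
```

View pics/near3.png

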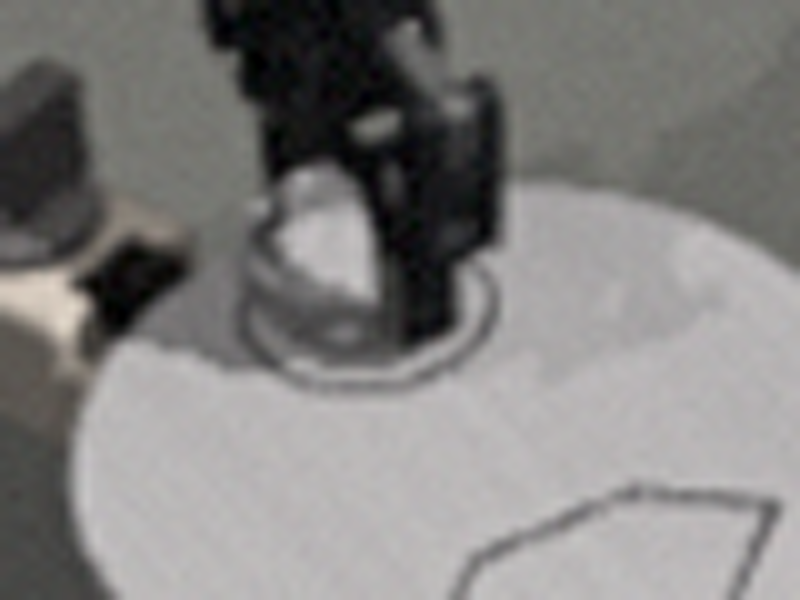

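Run:
```python
from meas import *
c=load("scene3"); g=up(c,240,218,280,248,1)
print("cols 240.."); 
for r in range(222,244): print(r,*g[r-218,:36])
th=np.linspace(0,2*np.pi,360)
def circ(x,y,z,r):
    P=np.array([proj(c,(x+r*np.cos(t),y+r*np.sin(t),z)) for t in th]); return "u",P[:,0].min().round(1),P[:,0].max().round(1),"v",P[:,1].min().round(1),P[:,1].max().round(1)
print("rim top",circ(581.7,-131,79.7,31),"band low",circ(581.7,-131,65.7,31),"foot",circ(581.7,-131,57.7,26)); print("outline",circ(581.2,-129.5,50,35.5))
```

```text
cols 240..
222 119 119 117 112 119 119 116 119 119 114 111 72 21 56 120 153 134 123 107 72 35 6 13 50 64 28 21 17 24 26 29 32 34 23 31 73
223 115 117 119 119 117 115 119 120 115 120 112 80 64 102 137 155 136 124 121 111 82 26 12 44 63 32 5 21 24 25 28 30 26 10 39 95
224 120 120 119 118 121 118 118 120 118 118 113 100 85 105 134 132 124 124 126 122 99 50 13 41 51 29 10 22 22 23 24 24 21 18 45 112
225 113 114 118 118 117 119 119 114 114 125 140 136 79 96 128 124 121 131 142 149 139 76 14 25 33 25 13 22 20 26 20 20 15 10 46 117
226 121 122 116 118 119 120 115 109 113 115 120 109 64 87 132 149 167 166 165 171 168 123 36 8 18 19 24 27 21 27 20 23 16 15 42 117
227 130 127 120 111 110 111 110 110 112 106 89 59 60 116 165 176 188 183 179 183 185 149 50 5 18 23 8 19 24 37 45 39 37 9 56 124
228 131 129 114 100 94 111 111 108 107 98 66 61 103 159 181 189 190 181 178 186 190 166 84 19 21 10 14 24 28 51 55 46 32 13 62 126
229 85 86 85 82 90 106 107 106 107 96 73 65 98 146 179 188 188 180 183 186 189 173 97 22 8 13 15 17 31 44 46 35 31 59 97 138
230 36 42 50 60 86 107 110 110 103 96 94 78 79 126 1
[... 1506 characters left out ...]
20 117 150 167 169 173 178
242 179 177 181 184 186 183 179 162 161 161 166 160 140 125 131 141 157 162 164 166 166 168 165 162 167 162 132 109 121 155 154 169 173 176 181 184
243 177 180 179 178 183 183 187 184 183 181 184 187 179 163 139 128 141 134 137 126 127 131 123 129 133 133 136 149 165 185 183 182 180 181 185 188
rim top ('u', np.float64(249.9), np.float64(272.6), 'v', np.float64(220.7), np.float64(235.2)) band low ('u', np.float64(250.4), np.float64(272.9), 'v', np.float64(224.6), np.float64(239.1)) foot ('u', np.float64(252.4), np.float64(271.2), 'v', np.float64(227.9), np.float64(240.1))
outline ('u', np.float64(249.8), np.float64(275.4), 'v', np.float64(227.9), np.float64(244.6))
```

```bash
python3 -m crank '[[[0.2,-0.08,-0.09],0,255],[[0.2,0,0],0,255],[[0.15,0,0],0,255],[[0,0,0],0,255]]'
python3 go.py 581.2,-131.5,224,1.124
python3 - <<'E'
from cell import cams
from meas import *
c=cams.read_camera("scene"); np.savez("scene4.npz",**c); d=cams.read_camera("top"); np.savez("top4.npz",**d)
a=cv2.resize(c["pixels"][215:255,240:280,::-1],(400,400),interpolation=cv2.INTER_CUBIC)
b=cv2.resize(d["pixels"][195:235,355:395,::-1],(400,400),interpolation=cv2.INTER_CUBIC)
cv2.imwrite("pics/near4.png",np.hstack([a,b]))
E
```

```text
t: 9.1
tcp_pos: [580.3, -131.5, 225.7]
orientation: [-2.559, 1.571, -3.003]
ft_force: [0.1, -0.3, -0.4]
opening: 61.9
t 9.1 tcp [ 580.3 -131.5  225.7] jaw yaw 1.127 tilt [-1.e-04 -0.e+00 -1.e+00] open 61.9 F [ 0.1 -0.3 -0.4] q7 0.75 T [-0.    0.03  0.01]
[581.2, -131.5, 224.0, 1.124] shift cm [0.17 0.04 0.08] rows 1  turn(toolx) 0.003
```

View pics/near4.png

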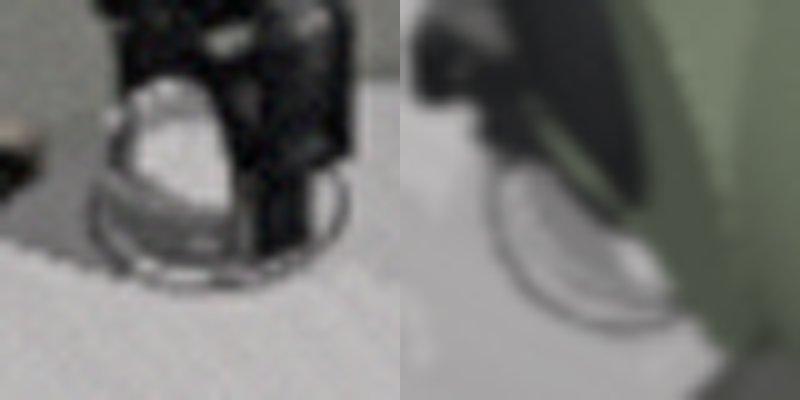

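Round mould sits centred in the circle in the scene view: outline left edge 95, bottom 288; mould left 108 and foot bottom about 262, against 107 and 261 predicted. I'll set it down.

```bash
python3 -m crank '[[[0.07,0,0],0,255],[[0.05,0,0],0,255],[[0,0,0],0,255],[[0,0,0],0,255]]'; python3 go.py; python3 -m crank '[[[0.05,0,0],0,255],[[0,0,0],0,255],[[0,0,0],0,255]]'; python3 go.py
```

```text
t: 9.53
tcp_pos: [580.4, -131.4, 224.7]
orientation: [2.326, 1.571, 1.882]
ft_force: [0.7, 0.2, -0.6]
opening: 61.5
t 9.53 tcp [ 580.4 -131.4  224.7] jaw yaw 1.127 tilt [-0.e+00  1.e-04 -1.e+00] open 61.5 F [ 0.7  0.2 -0.6] q7 0.75 T [ 0.04 -0.05 -0.04]
t: 9.78
tcp_pos: [580.4, -131.4, 224.2]
orientation: [0.598, 1.571, 0.154]
ft_force: [0.3, 0.1, 1.3]
opening: 61.4
t 9.78 tcp [ 580.4 -131.4  224.2] jaw yaw 1.127 tilt [ 0.  0. -1.] open 61.4 F [0.3 0.1 1.3] q7 0.75 T [ 0.01 -0.01  0.04]
```

```bash
python3 -m crank '[[[0.04,0,0],0,255],[[0,0,0],0,255],[[0,0,0],0,255]]'; python3 go.py; python3 -m crank '[[[0,0,0],0,70],[[0,0,0],0,62],[[0,0,0],0,50],[[0,0,0],0,30],[[0,0,0],0,0],[[0,0,0],0,0],[[0,0,0],0,0]]'; python3 go.py
```

```text
t: 10.03
tcp_pos: [580.5, -131.5, 224.1]
orientation: [0.045, 1.57, -0.399]
ft_force: [-0.8, -0.2, 5.2]
opening: 61.4
t 10.03 tcp [ 580.5 -131.5  224.1] jaw yaw 1.127 tilt [ 5.e-04 -2.e-04 -1.e+00] open 61.4 F [-0.8 -0.2  5.2] q7 0.75 T [-0.15  0.08  0.01]
t: 10.62
tcp_pos: [580.4, -131.4, 223.7]
orientation: [-3.02, 1.571, 2.82]
ft_force: [1.1, -0.2, -0.5]
opening: 85.3
t 10.62 tcp [ 580.4 -131.4  223.7] jaw yaw 1.127 tilt [-1.e-04  0.e+00 -1.e+00] open 85.3 F [ 1.1 -0.2 -0.5] q7 0.75 T [-0.01 -0.02  0.  ]
```

```bash
python3 -m crank '[[[-0.5,0,0],0,0],[[-1,0,0],0,0],[[-2.5,0,0],0,0],[[-2.5,0,0],0,0],[[-1.2,0,0],0,0],[[0,0,0],0,0],[[0,0,0],0,0]]'; python3 go.py 426.5,423,300,0.782
python3 - <<'E'
from meas import *
c=load("scene0")
for t in (120,125,130): print(bright(c,(450,272,492,300),22,t))
E
```

```text
t: 11.2
tcp_pos: [580.4, -131.6, 301.5]
orientation: [-0.013, 1.569, -0.458]
ft_force: [-0.6, -0.2, -1.0]
opening: 85.2
t 11.2 tcp [ 580.4 -131.6  301.5] jaw yaw 1.127 tilt [ 1.2e-03 -6.0e-04 -1.0e+00] open 85.2 F [-0.6 -0.2 -1. ] q7 0.82 T [ 0.02 -0.05 -0.  ]
[426.5, 423.0, 300.0, 0.782] shift cm [  0.1   43.47 -37.73] rows 11  turn(toolx) 0.345
(array([427.2, 421.1]), np.float64(-0.852), 'area', 4127, 'ext', np.float64(102.7), np.float64(59.7), 'mid', array([428.3, 421.5]))
(array([426.6, 420.3]), np.float64(-0.82), 'area', 3813, 'ext', np.float64(102.4), np.float64(51.1), 'mid', array([426.3, 419.6]))
(array([429.4, 428.7]), np.float64(-0.746), 'area', 2220, 'ext', np.float64(89.8), np.float64(32.3), 'mid', array([428.4, 430.8]))
```

```bash
python3 -m crank '[[[0,1.1,-0.95],0,0],[[0,2.95,-2.56],0,0],[[0,2.95,-2.56],0,0],[[0,2.95,-2.56],0,0],[[0,2.95,-2.56],0,0],[[0,2.95,-2.56],0,0],[[0,2.95,-2.56],0,0],[[0,2.95,-2.56],0,0],[[0,2.95,-2.56],0,0],[[0,2.95,-2.56],0,0]]'
python3 -m crank '[[[0,2.95,-2.56],0,0],[[0,2.95,-2.56],0,0],[[0,2.95,-2.56],0,0],[[0,2.95,-2.56],0,0],[[0,2.95,-2.56],0,0],[[0,1.07,-0.93],0,0],[[0,0,0],0.115,0],[[0,0,0],0.115,0],[[0,0,0],0.115,0],[[0,0,0],0,0]]'
python3 -m crank '[[[0,0,0],0,0],[[0,0,0],0,0]]'
python3 go.py 426.5,423,210,0.782 426.5,423,174
```

```text
t: 12.03
tcp_pos: [481.4, 222.7, 300.0]
orientation: [-2.271, 1.569, -2.715]
ft_force: [0.2, 0.8, 0.4]
opening: 85.4
t: 12.87
tcp_pos: [426.2, 422.9, 299.9]
orientation: [-1.256, 1.569, -2.05]
ft_force: [1.1, 0.7, -0.9]
opening: 85.2
t: 13.03
tcp_pos: [426.4, 422.9, 300.4]
orientation: [-1.452, 1.57, -2.237]
ft_force: [-0.3, 0.0, 0.6]
opening: 85.7
t 13.03 tcp [426.4 422.9 300.4] jaw yaw 0.786 tilt [-5.e-04 -6.e-04 -1.e+00] open 85.7 F [-0.3  0.   0.6] q7 -0.48 T [-0.03 -0.    0.02]
[426.5, 423.0, 210.0, 0.782] shift cm [9.04 0.02 0.  ] rows 3  turn(toolx) 0.004
[426.5, 423.0, 174.0] shift cm [ 3.6  0.  -0. ] rows 1
```

```bash
python3 -m crank '[[[2,0,0],0,0],[[2.5,0,0],0,0],[[2.5,0,0],0,0],[[2,0,0],0,0],[[1.5,0,0],0,0],[[1,0,0],0,0],[[0.8,0,0],0,0],[[0,0,0],0,0],[[0,0,0],0,0]]'; python3 go.py
python3 -m crank '[[[0,0,0],0,60],[[0,0,0],0,90],[[0,0,0],0,110],[[0,0,0],0,130],[[0,0,0],0,160],[[0,0,0],0,255],[[0,0,0],0,255],[[0,0,0],0,255],[[0,0,0],0,255]]' 30; python3 go.py
```

```text
t: 13.78
tcp_pos: [426.5, 423.3, 178.2]
orientation: [1.902, 1.57, 1.114]
ft_force: [0.2, 0.4, -0.1]
opening: 85.2
t 13.78 tcp [426.5 423.3 178.2] jaw yaw 0.782 tilt [ 2.e-04  3.e-04 -1.e+00] open 85.2 F [ 0.2  0.4 -0.1] q7 -0.58 T [ 0.03  0.05 -0.06]
t: 14.53
tcp_pos: [426.5, 423.2, 178.5]
orientation: [1.32, 1.57, 0.531]
ft_force: [-0.8, -1.6, 5.8]
opening: 43.5
t 14.53 tcp [426.5 423.2 178.5] jaw yaw 0.782 tilt [ 7.e-04  4.e-04 -1.e+00] open 43.5 F [-0.8 -1.6  5.8] q7 -0.58 T [-0.32  0.22 -0.  ]
```

```bash
python3 -m crank '[[[-0.5,0,0],0,255],[[-1,0,0],0,255],[[-2.5,0,0],0,255],[[-3,0,0],0,255],[[-3,0,0],0,255],[[-2,0,0],-0.06,255],[[0,0,0],-0.1,255],[[0,0,0],-0.1,255],[[0,0,0],-0.08,255],[[0,0,0],0,255]]'; python3 -m crank '[[[0,0,0],0,255],[[0,0,0],0,255]]'; python3 go.py 636.8,-14.4,298,1.124
```

```text
t: 15.37
tcp_pos: [426.5, 422.9, 298.7]
orientation: [1.263, 1.57, 0.819]
ft_force: [-0.5, 0.3, -1.5]
opening: 42.8
t: 15.53
tcp_pos: [426.4, 423.0, 298.2]
orientation: [1.089, 1.571, 0.637]
ft_force: [0.5, -0.5, 0.0]
opening: 43.2
t 15.53 tcp [426.4 423.  298.2] jaw yaw 1.119 tilt [ 2.e-04  1.e-04 -1.e+00] open 43.2 F [ 0.5 -0.5  0. ] q7 -0.2 T [-0.   -0.01 -0.01]
[636.8, -14.4, 298.0, 1.124] shift cm [ 1.000e-02 -3.017e+01  3.803e+01] rows 10  turn(toolx) -0.005
```

```bash
python3 -m crank '[[[0,-1,1.26],-0.005,255],[[0,-2.3,2.9],0,255],[[0,-2.3,2.9],0,255],[[0,-2.3,2.9],0,255],[[0,-2.3,2.9],0,255],[[0,-2.3,2.9],0,255],[[0,-2.3,2.9],0,255],[[0,-2.3,2.9],0,255],[[0,-2.3,2.9],0,255],[[0,-2.3,2.9],0,255]]'
python3 -m crank '[[[0,-2.3,2.9],0,255],[[0,-2.3,2.9],0,255],[[0,-2.3,2.9],0,255],[[0,-1,1.26],0,255],[[0,-0.57,0.71],0,255],[[0,0,0],0,255],[[0,0,0],0,255],[[0,0,0],0,255]]'
python3 go.py 636.8,-14.4,232,1.124
```

```text
t: 16.37
tcp_pos: [580.7, 107.9, 298.1]
orientation: [-0.225, 1.571, -0.671]
ft_force: [0.3, -0.6, -0.2]
opening: 43.4
t: 17.03
tcp_pos: [639.7, -10.8, 298.0]
orientation: [2.261, 1.57, 1.818]
ft_force: [0.1, -0.3, -0.7]
opening: 43.3
t 17.03 tcp [639.7 -10.8 298. ] jaw yaw 1.129 tilt [-2.e-04  7.e-04 -1.e+00] open 43.3 F [ 0.1 -0.3 -0.7] q7 0.64 T [0.01 0.04 0.01]
[636.8, -14.4, 232.0, 1.124] shift cm [ 6.6  -0.45 -0.11] rows 2  turn(toolx) 0.005
```

```bash
python3 -m crank '[[[0.5,-0.25,-0.06],0.005,255],[[1,-0.2,-0.05],0,255],[[1.5,0,0],0,255],[[1.5,0,0],0,255],[[1.2,0,0],0,255],[[0.7,0,0],0,255],[[0.2,0,0],0,255],[[0,0,0],0,255],[[0,0,0],0,255]]'
python3 go.py 636.8,-14.4,230.5,1.124
python3 - <<'E'
from cell import cams
from meas import *
c=cams.read_camera("scene"); np.savez("scene5.npz",**c); d=cams.read_camera("top"); np.savez("top5.npz",**d)
a=cv2.resize(c["pixels"][230:280,260:310,::-1],(400,400),interpolation=cv2.INTER_CUBIC)
b=cv2.resize(d["pixels"][165:215,310:360,::-1],(400,400),interpolation=cv2.INTER_CUBIC)
cv2.imwrite("pics/near5.png",np.hstack([a,b]))
E
```

```text
t: 17.78
tcp_pos: [637.5, -16.1, 232.1]
orientation: [0.908, 1.57, 0.459]
ft_force: [-0.7, 0.4, -0.3]
opening: 43.3
t 17.78 tcp [637.5 -16.1 232.1] jaw yaw 1.122 tilt [ 4.e-04  2.e-04 -1.e+00] open 43.3 F [-0.7  0.4 -0.3] q7 0.59 T [ 0.02  0.04 -0.03]
[636.8, -14.4, 230.5, 1.124] shift cm [ 0.16  0.13 -0.13] rows 1  turn(toolx) -0.002
```

View pics/near5.png

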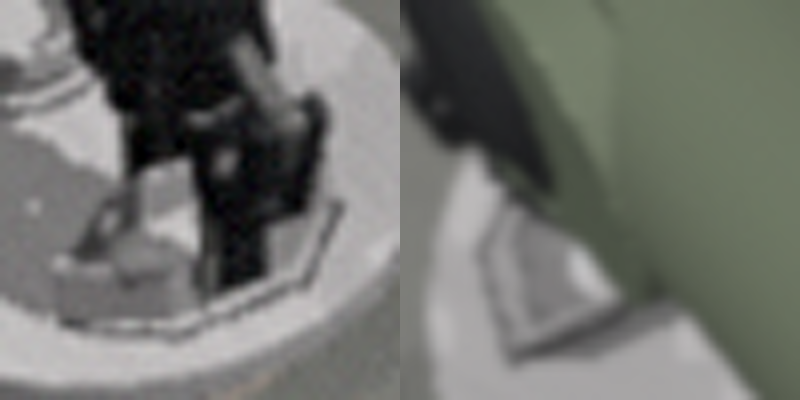

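```bash
python3 - <<'E'
from meas import *
for n,o in(("scene5",(260,230)),("top5",(310,165))):
    c=load(n); cen=np.array([637,-14.2]); d=np.array([.902,-.432]); nn=np.array([.432,.902])
    cr=lambda X:((proj(c,X)-o)*8+3.5).round(0)
    for l,(a,b) in dict(tip1=(1,0),tip2=(-1,0),cA=(.42,1),cB=(-.42,1),cC=(.42,-1),cD=(-.42,-1)).items():
        O=cen+d*(53*a if b==0 else 22*np.sign(a))+nn*25*b; B=cen+d*(50.5*a if b==0 else 22*np.sign(a))+nn*22*b
        print(n,l,"outline",cr((*O,50)),"boat top",cr((*B,75.6)),"boat bot",cr((*B,53.6)))
    print("1mm d",cr((*(cen+10*d),50))-cr((*cen,50)),"1mm n x10",cr((*(cen+10*nn),50))-cr((*cen,50)))
E
python3 - <<'E'
import sys; sys.path.insert(0,'.')
import os; os.chdir('.')
from meas import *
a=load("scene5")["pixels"][245:273,264:306,::-1]; b=load("top5")["pixels"][180:215,312:347,::-1]
cv2.imwrite("pics/near6.png",np.hstack([cv2.resize(a,(500,333),interpolation=cv2.INTER_LANCZOS4),cv2.resize(b[:,:],(300,300),interpolation=cv2.INTER_LANCZOS4)[:333] if 0 else cv2.copyMakeBorder(cv2.resize(b,(300,300),interpolation=cv2.INTER_LANCZOS4),0,33,0,0,0)]))
E
```

```text
scene5 tip1 outline [ 68. 330.] boat top [ 70. 270.] boat bot [ 74. 319.]
scene5 tip2 outline [347. 207.] boat top [339. 153.] boat bot [340. 202.]
scene5 cA outline [190. 339.] boat top [182. 276.] boat bot [185. 325.]
scene5 cB outline [307. 287.] boat top [300. 224.] boat bot [302. 273.]
scene5 cC outline [114. 248.] boat top [114. 197.] boat bot [117. 246.]
scene5 cD outline [229. 199.] boat top [231. 147.] boat bot [233. 196.]
1mm d [-27.  12.] 1mm n x10 [15. 18.]
top5 tip1 outline [261.  83.] boat top [262.  70.] boat bot [258.  87.]
top5 tip2 outline [116. 365.] boat top [122. 343.] boat bot [120. 356.]
top5 cA outline [151. 131.] boat top [162. 116.] boat bot [159. 132.]
top5 cB outline [ 90. 248.] boat top [101. 235.] boat bot [ 99. 249.]
top5 cC outline [287. 199.] boat top [283. 177.] boat bot [279. 192.]
top5 cD outline [227. 316.] boat top [223. 296.] boat bot [219. 309.]
1mm d [ 13. -26.] 1mm n x10 [-28. -13.]
```

View pics/near6.png

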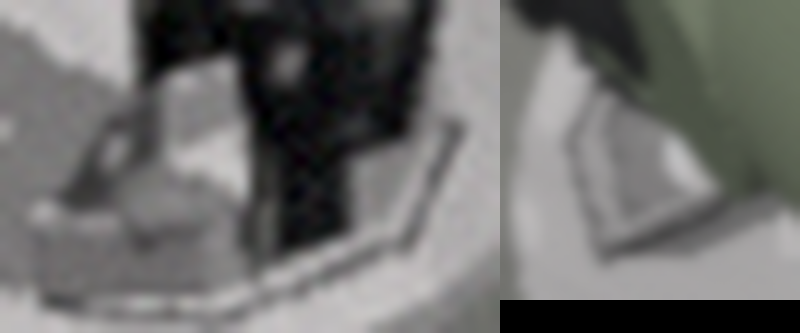

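```bash
python3 -m crank '[[[0.1,0.13,-0.15],0,255],[[0.1,0,0],0,255],[[0,0,0],0,255],[[0,0,0],0,255],[[0,0,0],0,255]]'
python3 go.py 636.8,-14.4,230.5,1.124
python3 - <<'E'
from cell import cams
from meas import *
c=cams.read_camera("scene"); np.savez("scene6.npz",**c); d=cams.read_camera("top"); np.savez("top6.npz",**d)
a=c["pixels"][245:273,264:306,::-1]; b=d["pixels"][180:215,312:347,::-1]
cv2.imwrite("pics/near7.png",np.hstack([cv2.resize(a,(480,320),interpolation=cv2.INTER_CUBIC),cv2.resize(b,(320,320),interpolation=cv2.INTER_CUBIC)]))
E
```

```text
t: 18.3
tcp_pos: [636.5, -14.5, 229.8]
orientation: [0.544, 1.571, 0.095]
ft_force: [0.1, 0.1, -0.1]
opening: 43.1
t 18.3 tcp [636.5 -14.5 229.8] jaw yaw 1.122 tilt [ 1.e-04  0.e+00 -1.e+00] open 43.1 F [ 0.1  0.1 -0.1] q7 0.59 T [-0.04  0.04 -0.05]
[636.8, -14.4, 230.5, 1.124] shift cm [-0.07  0.02  0.02] rows 1  turn(toolx) -0.002
```

View pics/near7.png

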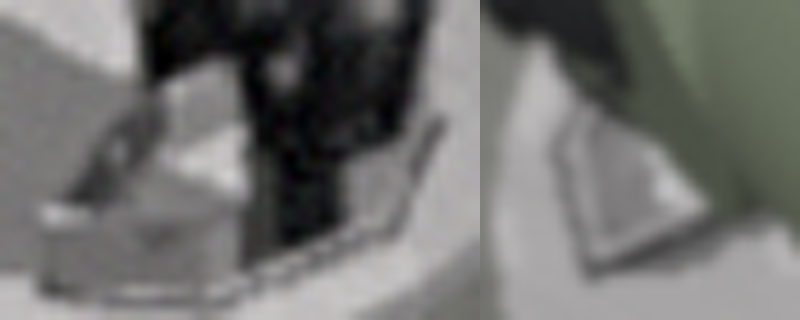

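```bash
python3 -m crank '[[[0.05,0.05,0],0,255],[[0.05,0,0],0,255],[[0,0,0],0,255],[[0,0,0],0,255]]'; python3 go.py; python3 -m crank '[[[0.05,0,0],0,255],[[0,0,0],0,255],[[0,0,0],0,255]]'; python3 go.py
```

```text
t: 18.73
tcp_pos: [636.7, -14.0, 228.7]
orientation: [-2.796, 1.571, 3.038]
ft_force: [0.4, -0.3, -1.2]
opening: 43.3
t 18.73 tcp [636.7 -14.  228.7] jaw yaw 1.122 tilt [-1.e-04  0.e+00 -1.e+00] open 43.3 F [ 0.4 -0.3 -1.2] q7 0.59 T [ 0.02 -0.03  0.03]
t: 18.98
tcp_pos: [636.8, -14.0, 228.5]
orientation: [0.371, 1.57, -0.078]
ft_force: [-1.1, -1.0, 4.3]
opening: 43.3
t 18.98 tcp [636.8 -14.  228.5] jaw yaw 1.122 tilt [ 4.e-04 -0.e+00 -1.e+00] open 43.3 F [-1.1 -1.   4.3] q7 0.58 T [-0.06  0.06 -0.04]
```

```bash
python3 -m crank '[[[0,0,0],0,125],[[0,0,0],0,115],[[0,0,0],0,100],[[0,0,0],0,70],[[0,0,0],0,40],[[0,0,0],0,20],[[0,0,0],0,0],[[0,0,0],0,0]]'; python3 go.py; python3 -m crank '[[[-0.5,0,0],0,0],[[-1,0,0],0,0],[[-2.5,0,0],0,0],[[-3,0,0],0,0],[[-1.5,0,0],0,0],[[0,0,0],0,0],[[0,0,0],0,0]]'; python3 go.py 601,-237.5,310,1.515
```

```text
t: 19.65
tcp_pos: [636.7, -14.0, 228.3]
orientation: [1.381, 1.571, 0.932]
ft_force: [0.0, -1.0, 0.1]
opening: 85.3
t 19.65 tcp [636.7 -14.  228.3] jaw yaw 1.122 tilt [ 0.  0. -1.] open 85.3 F [ 0.  -1.   0.1] q7 0.58 T [-0.01  0.02 -0.02]
t: 20.23
tcp_pos: [636.8, -14.1, 314.8]
orientation: [0.316, 1.569, -0.133]
ft_force: [-0.2, -0.5, -0.8]
opening: 85.5
t 20.23 tcp [636.8 -14.1 314.8] jaw yaw 1.122 tilt [ 2.e-03 -3.e-04 -1.e+00] open 85.5 F [-0.2 -0.5 -0.8] q7 0.65 T [-0.02  0.   -0.01]
[601.0, -237.5, 310.0, 1.515] shift cm [  0.48 -21.68   6.47] rows 6  turn(toolx) -0.393
```

```bash
python3 -m crank '[[[0,-1.7,0.5],0,0],[[0,-3.1,0.93],0,0],[[0,-3.1,0.93],0,0],[[0,-3.1,0.93],0,0],[[0,-3.1,0.93],0,0],[[0,-3.1,0.93],0,0],[[0,-3.1,0.93],0,0],[[0,-1.4,0.4],-0.1,0],[[0,0,0],-0.1,0],[[0,0,0],-0.1,0]]'; python3 -m crank '[[[0,0,0],-0.09,0],[[0,0,0],0,0],[[0,0,0],0,0]]'; python3 go.py 600.5,-237.5,270,1.515
python3 - <<'E'
from cell import cams
from meas import *
c=cams.read_camera("scene"); np.savez("scene7.npz",**c); d=cams.read_camera("top"); np.savez("top7.npz",**d)
a=c["pixels"][195:285,205:320,::-1]; b=d["pixels"][155:255,305:440,::-1]
cv2.imwrite("pics/near8.png",np.hstack([cv2.resize(a,(400,313),interpolation=cv2.INTER_CUBIC),cv2.resize(b,(400,313),interpolation=cv2.INTER_CUBIC)]))
E
```

```text
t: 21.07
tcp_pos: [600.3, -239.1, 312.4]
orientation: [-3.132, 1.569, 3.006]
ft_force: [0.7, -0.2, -0.3]
opening: 85.5
t: 21.32
tcp_pos: [600.7, -237.7, 312.6]
orientation: [2.528, 1.57, 2.467]
ft_force: [-0.1, 0.1, -0.2]
opening: 85.1
t 21.32 tcp [ 600.7 -237.7  312.6] jaw yaw 1.509 tilt [-1.e-03  8.e-04 -1.e+00] open 85.1 F [-0.1  0.1 -0.2] q7 1.35 T [-0.05 -0.02 -0.01]
[600.5, -237.5, 270.0, 1.515] shift cm [ 4.26  0.01 -0.02] rows 2  turn(toolx) -0.006
```

View pics/near8.png

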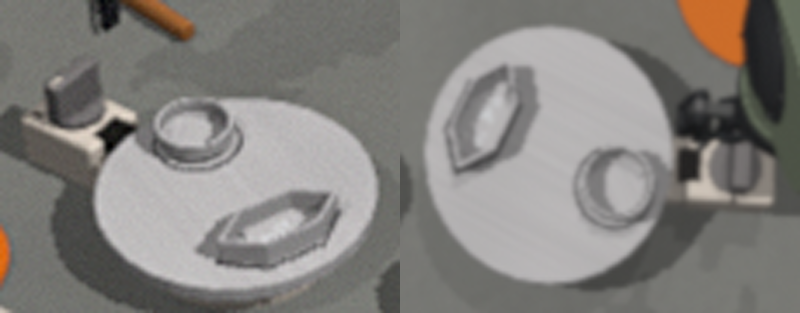

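Both moulds are upright on their outlines, with margin visible all round (circle outline left 575, mould 581 in the top crop). I'll check centring and disc angle numerically while the arm continues.

Run:
```python
from meas import *
# disc rotation: dark-line pixels on disc in top0 vs top7, along rays from outline centres
def prof(c,cen,ang,z,rs):
    g=cv2.cvtColor(c["pixels"],cv2.COLOR_RGB2GRAY).astype(np.float32)
    P=np.array([proj(c,(cen[0]+r*np.cos(ang),cen[1]+r*np.sin(ang),z)) for r in rs],np.float32)
    return cv2.remap(g,P[:,:1],P[:,1:],cv2.INTER_CUBIC).ravel()
rs=np.arange(24,46,1.)
c0,c7=load("top0"),load("top7")
for deg in range(90,330,20):
    a=np.radians(deg); p0=prof(c0,(581.2,-129.5),a,50,rs); p7=prof(c7,(581.2,-129.5),a,50,rs)
    print(deg,"r0",rs[p0.argmin()],"|",*p7.astype(int))
print("hex: along n at several d; 10..34")
d=np.array([.902,-.432]); 
for s in (-40,-20,-10,0,10,20,40):
    q=np.array([637.4,-12.4])+s*d; rr=np.arange(4,38,2.)
    for ang in (1.124,1.124+np.pi): print(s,round(ang,1),"0:",*prof(c0,q,ang,50,rr).astype(int),"\n     7:",*prof(c7,q,ang,50,rr).astype(int))
```

```text
90 r0 34.0 | 138 143 150 155 159 162 162 158 151 145 142 144 151 159 167 175 179 180 181 182 181 182
110 r0 34.0 | 143 148 150 150 150 150 149 144 138 134 133 137 147 158 168 176 179 180 181 181 181 181
130 r0 35.0 | 151 151 149 149 150 152 152 149 141 133 127 127 132 145 155 164 170 176 178 180 182 183
150 r0 34.0 | 147 144 141 143 147 151 151 147 138 130 126 129 138 148 156 162 167 168 170 172 174 176
170 r0 34.0 | 144 139 136 138 144 148 151 150 142 129 123 126 136 147 155 160 166 168 170 174 176 178
190 r0 34.0 | 142 138 134 128 126 128 135 139 135 127 125 129 138 147 153 159 164 165 169 173 176 179
210 r0 34.0 | 166 165 159 147 135 121 110 105 102 104 111 124 137 148 159 167 171 173 176 177 178 178
230 r0 35.0 | 169 165 163 159 153 146 135 120 105 95 89 90 96 104 113 124 132 140 147 152 152 145
250 r0 34.0 | 173 170 164 160 156 152 150 142 129 116 106 101 103 107 112 116 118 119 117 113 108 101
270 r0 35.0 | 176 172 168 161 155 150 148 149 147 143 136 128 121 116 114 117 118 119 120 121 121 122
290 r0 34.0 | 166 163 159 156 153 148 146 145 146 147 147 144 140 134 129 126 123 122
[... 1613 characters left out ...]
69 169 
     7: 190 186 184 183 182 181 181 175 159 131 100 95 108 120 122 123 122
20 1.1 0: 168 168 169 168 168 168 168 168 166 153 138 139 154 165 168 168 167 
     7: 138 130 124 114 107 105 104 112 130 143 145 148 164 177 180 180 179
20 4.3 0: 169 168 168 168 168 169 169 168 163 146 129 132 150 164 167 169 168 
     7: 196 195 191 181 173 169 168 166 154 123 97 95 108 118 121 121 122
40 1.1 0: 167 162 147 130 126 141 157 165 167 168 167 168 167 166 161 148 131 
     7: 105 106 112 129 150 170 177 178 179 179 178 179 179 178 173 159 140
40 4.3 0: 165 156 144 132 132 143 156 166 168 168 168 168 167 168 168 168 168 
     7: 120 137 148 146 134 124 122 121 121 121 122 122 121 124 133 150 168
```

```bash
python3 -m crank '[[[0,0,0],-0.006,120],[[1,0,0],0,120],[[2,0,0],0,120],[[2,0,0],0,120],[[1.5,0,0],0,120],[[0.8,0,0],0,120],[[0.3,0,0],0,120],[[0,0,0],0,120],[[0,0,0],0,120]]'; python3 go.py 600.5,-237.5,236,1.515
python3 -m crank '[[[0,0,0],0,150],[[0,0,0],0,180],[[0,0,0],0,200],[[0,0,0],0,215],[[0,0,0],0,255],[[0,0,0],0,255],[[0,0,0],0,255],[[0,0,0],0,255]]' 30; python3 go.py
```

```text
t: 22.17
tcp_pos: [601.2, -237.6, 237.9]
orientation: [-0.096, 1.57, -0.149]
ft_force: [0.1, 0.8, 0.7]
opening: 45.0
t 22.17 tcp [ 601.2 -237.6  237.9] jaw yaw 1.518 tilt [ 8.e-04 -1.e-04 -1.e+00] open 45.0 F [0.1 0.8 0.7] q7 1.3 T [ 0.02 -0.02 -0.02]
[600.5, -237.5, 236.0, 1.515] shift cm [ 0.19  0.   -0.07] rows 1  turn(toolx) 0.003
t: 22.83
tcp_pos: [601.0, -238.1, 238.0]
orientation: [-0.909, 1.569, -0.963]
ft_force: [-0.6, -3.1, 6.3]
opening: 15.6
t 22.83 tcp [ 601.  -238.1  238. ] jaw yaw 1.518 tilt [ 7.0e-04 -1.1e-03 -1.0e+00] open 15.6 F [-0.6 -3.1  6.3] q7 1.3 T [-0.7   0.25  0.2 ]
```

```bash
python3 -m crank '[[[0,0,0],0.08,255],[[0,0,0],0.1,255],[[0,0,0],0.1,255],[[0,0,0],0.1,255]]' 45; python3 go.py; python3 -m crank '[[[0,0,0],0.1,255],[[0,0,0],0.1,255],[[0,0,0],0.1,255],[[0,0,0],0.1,255]]'; python3 go.py
```

```text
t: 23.17
tcp_pos: [601.0, -238.1, 238.0]
orientation: [-0.447, 1.569, -0.885]
ft_force: [-1.7, -2.7, 5.5]
opening: 15.3
t 23.17 tcp [ 601.  -238.1  238. ] jaw yaw 1.133 tilt [ 9.e-04 -1.e-03 -1.e+00] open 15.3 F [-1.7 -2.7  5.5] q7 0.97 T [-0.71  0.28  0.14]
t: 23.5
tcp_pos: [601.0, -238.1, 238.0]
orientation: [-0.052, 1.569, -0.89]
ft_force: [-1.3, -2.6, 5.5]
opening: 15.6
t 23.5 tcp [ 601.  -238.1  238. ] jaw yaw 0.733 tilt [ 8.e-04 -1.e-03 -1.e+00] open 15.6 F [-1.3 -2.6  5.5] q7 0.63 T [-0.85  0.19 -0.05]
```

```bash
python3 -m crank '[[[0,0,0],0.1,255],[[0,0,0],0.1,255],[[0,0,0],0.1,255],[[0,0,0],0.1,255]]'; python3 go.py; python3 -m crank '[[[0,0,0],0.1,255],[[0,0,0],0,255],[[0,0,0],0,255]]'; python3 go.py
```

```text
t: 23.83
tcp_pos: [601.1, -238.2, 238.0]
orientation: [0.464, 1.569, -0.775]
ft_force: [-1.3, -3.1, 6.0]
opening: 15.3
t 23.83 tcp [ 601.1 -238.2  238. ] jaw yaw 0.332 tilt [ 0.0011 -0.0011 -1.    ] open 15.3 F [-1.3 -3.1  6. ] q7 0.3 T [-0.86  0.01 -0.22]
t: 24.08
tcp_pos: [601.0, -238.1, 238.0]
orientation: [0.216, 1.569, -1.115]
ft_force: [-1.5, -3.4, 7.1]
opening: 15.1
t 24.08 tcp [ 601.  -238.1  238. ] jaw yaw 0.239 tilt [ 7.0e-04 -1.3e-03 -1.0e+00] open 15.1 F [-1.5 -3.4  7.1] q7 0.22 T [-0.92  0.29 -0.18]
```

Turned 1.28 rad, and the torque changed sign past half-way (+0.14 to −0.22 N m), so the detent is passed. I'll let go and back off.

```bash
python3 -m crank '[[[0,0,0],0,215],[[0,0,0],0,200],[[0,0,0],0,180],[[0,0,0],0,150],[[0,0,0],0,130],[[0,0,0],0,130],[[-0.5,0,0],0,130],[[-1.5,0,0],0,130],[[-2.5,0,0],0,130],[[-3,0,0],0,130]]'; python3 -m crank '[[[-3,0,0],0,130],[[-3,0,0],0,130],[[0,0,2.5],0,130],[[0,0,3],0,130],[[0,0,3],0,130],[[0,0,3],0,130],[[0,0,0],0,130],[[0,0,0],0,130],[[0,0,0],0,130]]'; python3 go.py
```

```text
t: 24.92
tcp_pos: [600.5, -237.4, 312.2]
orientation: [-2.247, 1.568, 2.704]
ft_force: [0.7, -0.4, 0.8]
opening: 41.7
t: 25.67
tcp_pos: [628.0, -348.9, 372.3]
orientation: [3.016, 1.57, 1.684]
ft_force: [0.4, 0.3, 1.0]
opening: 42.0
t 25.67 tcp [ 628.  -348.9  372.3] jaw yaw 0.238 tilt [-1.e-04  8.e-04 -1.e+00] open 42.0 F [0.4 0.3 1. ] q7 0.45 T [ 0.01 -0.04  0.01]
```

Run:
```python
from cell import cams
from meas import *
c=cams.read_camera("scene"); d=cams.read_camera("top"); np.savez("scene9.npz",**c); np.savez("top9.npz",**d)
a=c["pixels"][195:285,205:320,::-1]; b=d["pixels"][155:255,305:440,::-1]
cv2.imwrite("pics/end.png",np.hstack([cv2.resize(a,(400,313),interpolation=cv2.INTER_CUBIC),cv2.resize(b,(400,296),interpolation=cv2.INTER_CUBIC)[:313] if 0 else cv2.resize(b,(400,313),interpolation=cv2.INTER_CUBIC)]))
o=load("scene0"); D=cv2.absdiff(cv2.GaussianBlur(c["pixels"],(0,0),1.5),cv2.GaussianBlur(o["pixels"],(0,0),1.5)).max(2)
m=(D>30).astype(np.uint8); n,l,s,ce=cv2.connectedComponentsWithStats(m)
for i in range(1,n):
    if s[i,4]>8: print(s[i],ce[i].round())
```

```text
[  84    0  195  201 9488] [163.  98.]
[308   0  47  41 365] [333.  23.]
[332   0  37  24 522] [351.   8.]
[372   0  53  57 791] [396.  23.]
[360  10  22  36 420] [372.  28.]
[207  21  14   9  43] [215.  24.]
[128  22   6   6  25] [130.  24.]
[131  30   3   4  11] [132.  32.]
[ 185   30   45   58 1471] [205.  58.]
[353  44  22  45 220] [364.  64.]
[379  50  22  14  88] [390.  57.]
[422  61  17  63 315] [431.  92.]
[417  63  14  43 210] [425.  81.]
[382  65  27  46 498] [393.  87.]
[  99   72   47   50 1605] [122.  99.]
[379  72   7   7  25] [382.  75.]
[410 114   5   2   9] [412. 114.]
[209 117  74  16 568] [244. 125.]
[  33  158   57   67 1420] [ 58. 188.]
[161 181  12   5  41] [167. 183.]
[ 88 198  26  17  87] [104. 206.]
[218 217   7   5  29] [221. 219.]
[244 224  27  19 218] [259. 235.]
[212 226  11   5  33] [217. 228.]
[232 228   7   7  29] [235. 231.]
[262 250  38  22 356] [282. 262.]
[397 262  16  15  95] [403. 269.]
[406 262  14  11 112] [413. 267.]
[420 262   5   4  10] [422. 263.]
[485 279   5   6  19] [487. 281.]
[445 282  20  13  81] [452. 289.]
[460 283  17   8 115] [468. 286.]
```

View pics/end.png

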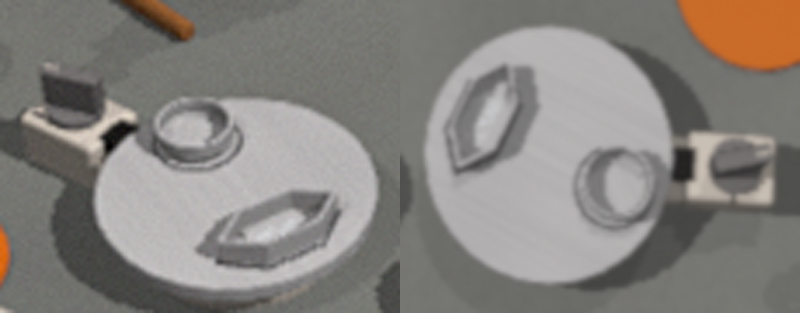

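The knob bar (740,160) now lies about 75° clockwise from where it started and has stayed there. Both moulds are unchanged on their outlines, and the only other changes are the arm and its shadow. I'm handing in.

```bash
python3 -c "
from cell import order; print(order.job_done())"
```

```text
the job is handed in; nothing more can be done
None
```

The round mould is on the circle and the boat-shaped mould is on the long outline. Both were let go before I turned the lock knob clockwise past its detent, and the job was handed in at about 26 s.

- **Placing:** Each mould touched down at about 5 N or less, and the last pictures show both upright and inside their outlines. I estimate each is within 1–2 mm of centre.
- **Disc angle:** Comparing the still-visible outline lines before and after placing (not again after locking) shows no shift beyond about 1 mm.
- **Lock:** I turned the knob 1.28 rad and the torque changed sign past half-way. After letting go, the bar stayed at the locked angle.
- **Bystanders:** In the before/after picture difference, the changes fall on the moulds and where they had lain, the knob, and the arm and its shadow. I did not measure each bystander separately.
- **Disagreement:** The two cameras differ by about 4–5 mm in y. I settled it by comparing each mould with its outline in the same picture. For the boat, the leftover offset across its width is only known to about 1 mm.

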